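# Dress the sealing groove with the ball tool

### The arm

A 6-joint arm with a two-finger parallel gripper is mounted at the origin on the work surface; the furniture and walls round the work are solid. World frame = base frame: x ahead of the robot, y to its left, z up, the work surface at z = 0. Lengths are in mm, angles in degrees, forces in N, time in s.
With the tool pointing down it reaches from about 350 to 850 mm from the base axis. Payload 8.1 kg.
Tool frame: the origin (TCP) lies midway between the tips of the shut fingers; the grasp point (between the pads) lies 19 mm behind it; z points along the fingers, y is the line along which they close (so a half turn about z gives the same grasp; the last joint's range is limited). The gripper opens to 85 mm and grips with 20 to 120 N. Pads are 22 mm wide; open, the fingers measure 114 mm over their backs; the gripper's body (76 mm by 85 mm) begins 54 mm behind the grasp point. The pads swing forward as they close: fully open they stand 13 mm farther back than shut.
Start: joints at [65.81, 7.471, 85.268, -0, 87.261, -4.893], TCP at [198.26, 566.302, 231.292] pointing down, gripper open.
Joint ranges: [-169.43, 169.43], [-51.17, 129.36], [1.28, 143.12], [-76.62, 256.62], [0, 156.53], [-152.29, 152.29]. Speed limits (degrees/s): [136.94, 136.94, 159.86, 180, 180, 180].

### API

Orientations are given as [roll, pitch, yaw] about the fixed x, y, z axes, in that order (R = Rz(yaw) Ry(pitch) Rx(roll)).
In Python, from bench import r gives the robot as it stands. The module is installed in compiled form; this text tells all that it offers.
- The arm moves only by the tool jog_arm, never from a script. Its argument "rows" is a list of rows, each a list of 2 entries, a list of its own where there are three numbers: the shift along the tool's x, y, z in mm, then the turn, a rotation vector about the tool's x, y, z in rad. A call has 1 to 10 rows; each row is the pose to reach, as a shift and turn from the pose commanded when the call began, along the tool's axes at that moment; what a row does not reach only later rows make up. A row lasts 1/10 s, in which the tool goes at most 50 mm and 8.59 degrees, less where a joint would pass 70% of its speed; a pose out of reach is approached as far as the arm can. A call with a gripper value outside its range is refused whole. "grip" is the finger opening in mm, from 0 to 85.4, set as the call begins (left out, the last holds). The fingers move at their own pace and stop on an object; "force" is the grip in N (left out, the last holds). Time passes only in rows, so rows that repeat a pose let the fingers close. It gives the time, the measured TCP pose, the force, the opening and the grip force at its end, in the units of the state.
- r.sense(): the state, without advancing time (a new reading comes with each control period).
- r.snapshot(name): name is "scene" or "top" or "wrist"; returns (picture, depth): 384x512x3 uint8, blue, green, red; 384x512 float32, mm along the optical axis (not along the pixel's ray), 0 where there is no reading.
- r.camera_params(name): a dict with "fx", "fy", "cx", "cy" (pixels), "dist_coeffs" ([k1, k2, p1, p2, k3] as OpenCV has them; the pictures are not rectified), "pose" (4x4, takes a point from camera to world coordinates); the wrist camera has in their place "tool_from_camera" (4x4, takes a point from camera to tool coordinates, whose origin is the TCP and whose axes are the flange's). Camera axes: x right, y down, z forward; pixel columns grow to the right and rows downward; lengths in mm; the calibration is good to about 2 mm. A picture is of the moment at which its call begins: read the wrist's pose just before it. camera_params takes no time and is no camera call.
- r.hand_in(): hands the job in; it is judged then, once.
The state is a dict: "time": time; "joint_pos": joint angles; "qd": joint speeds; "joint_efforts": joint torques, N m; "tool_pos": TCP position; "tcp_rot": TCP orientation; "ft_force": force on the tool from outside, world axes, zero at the start; "wrist_torque": the same for the moment, N m; "finger_gap": finger opening in mm; "grip_force": force on a finger pad.
Only numpy, scipy, OpenCV 4.12 (cv2) and the standard library are available. Lean on these libraries where they do the work, as an engineer would, in place of code of your own. Each camera call takes 0.05 s, during which the arm holds its last target. There are 200 camera calls.

### The job

Lift the ball tool (long square handle, ball end) up and off its hooks and run its ball slowly and lightly through the zigzag sealing groove of the housing, down in the groove all the way, in one pass from the end by the cable gland to the other end, no faster than about 3 cm per second. Then hang the tool back, upright, on the hooks it came from and let go. Leave the blade tool and the other things where they are.

Things in the scene. Friction and masses are not known exactly. Their poses are not given: they have to be found in the camera images.
- ball_tool: Ball tool, upright, 165 mm tall, 0.12 kg. Origin at its lowest point, the bottom of the 10 mm steel ball; z runs up the tool. Shaft 7 mm diameter; steel collar 32 x 32 x 5 mm, underside at z = 100 mm, by which it hangs on one of the rack's double hooks; long black square handle, 20 x 20 mm, from z = 105 to 165 mm, sides along x and y.
- blade_tool: The blade tool, to be left alone: same build and origin, but it ends in a flat blade 24 mm wide and has a short round handle, 28 mm diameter, from z = 105 to 137 mm.
- rack: Fixed rack, base 85 x 116 x 10 mm, origin under the middle. Double hooks at y = -42 and +42 mm (84 mm apart) point to its -x, roughly at the robot: level prongs, tops at z = 130 mm, 14 mm apart inside, 28 mm outside, from a crossbar (front x = +22 mm, top z = 130 mm) to x = -28 mm; from x = -22 mm the tips turn up 8 mm, so lift tools over them and draw out to -x. Hung collars centre at x = 0.
- housing: Fixed grey housing, 166 x 96 mm, origin under its middle, long side along x; dark cable gland (24 mm thick, 26 mm long) on its -x end. It stands on four 12 mm feet. The top at z = 36 mm carries a Z-shaped sealing groove between rounded aluminium lips: 14 mm wide inside, 9 mm deep (lip tops z = 45 mm), closed at both ends 9 mm beyond seam_0 and seam_6.
- reel: Bystander: reel of wire lying flat, 56 mm diameter, 29 mm high, origin at the centre of its underside.
- tape: Bystander: roll of black tape lying flat, 62 mm diameter, 19 mm high, origin at the centre of its underside.
- seam_0 (a point): Point on the floor of the groove, on its centre line: start end, nearest the cable gland. The groove runs straight from point to point.
- seam_1 (a point): Point on the floor of the groove, on its centre line: middle of first straight. The groove runs straight from point to point.
- seam_2 (a point): Point on the floor of the groove, on its centre line: first bend. The groove runs straight from point to point.
- seam_3 (a point): Point on the floor of the groove, on its centre line: middle of the slanting part. The groove runs straight from point to point.
- seam_4 (a point): Point on the floor of the groove, on its centre line: second bend. The groove runs straight from point to point.
- seam_5 (a point): Point on the floor of the groove, on its centre line: middle of last straight. The groove runs straight from point to point.
- seam_6 (a point): Point on the floor of the groove, on its centre line: finish end. The groove runs straight from point to point.
Not all that is in view belongs to the job. What is shaped like the ball_tool but purple is not meant.

How it is judged (in metres and radians):
On the way, in this order (a step that is already met when the one before it is completed fails the run):
1. the ball tool is off its hooks, held clear of the rack (distance of ball_tool from where it was at the start of the episode above 0.07 m), for 0.1 s.
2. the ball is down in the groove at seam_0 (start end, nearest the cable gland): its lowest point within 9 mm of the point (distance between ball_tool and seam_0 below 0.009 m), for 0.25 s.
3. the ball is down in the groove at seam_1 (middle of first straight): its lowest point within 9 mm of the point (distance between ball_tool and seam_1 below 0.009 m), for 0.25 s.
4. the ball is down in the groove at seam_2 (first bend): its lowest point within 9 mm of the point (distance between ball_tool and seam_2 below 0.009 m), for 0.25 s.
5. the ball is down in the groove at seam_3 (middle of the slanting part): its lowest point within 9 mm of the point (distance between ball_tool and seam_3 below 0.009 m), for 0.25 s.
6. the ball is down in the groove at seam_4 (second bend): its lowest point within 9 mm of the point (distance between ball_tool and seam_4 below 0.009 m), for 0.25 s.
7. the ball is down in the groove at seam_5 (middle of last straight): its lowest point within 9 mm of the point (distance between ball_tool and seam_5 below 0.009 m), for 0.25 s.
8. the ball is down in the groove at seam_6 (finish end): its lowest point within 9 mm of the point (distance between ball_tool and seam_6 below 0.009 m), for 0.25 s.
At the end, for the whole second after the job is handed in: The ball tool hangs at rest on the hooks it came from: its lowest point within 15 mm of where it started, tilted less than 0.12 rad; the blade tool within 20 mm of where it started (distance of ball_tool from where it was at the start of the episode below 0.015 m and angle between ball_tool's own z axis and vertical below 0.12 rad and linear speed of ball_tool below 0.03 m/s and distance of blade_tool from where it was at the start of the episode below 0.02 m); the robot touches nothing.
It fails at once if the ball tool is pressed on the housing with more than 45 N (contact force between ball_tool and housing above 45 N).
It fails at once if the blade tool is moved more than 20 mm (distance of blade_tool from where it was at the start of the episode above 0.02 m).
It fails at once if the reel is moved more than 30 mm (distance of reel from where it was at the start of the episode above 0.03 m).
It fails at once if the tape is moved more than 30 mm (distance of tape from where it was at the start of the episode above 0.03 m).
It also fails if it takes over 58 s, if anything falls off the work surface, if the arm or the gripper's body presses on something with over 40 N, if the wrist force passes 120 N, or if a joint passes its speed limit or range.

## Working session

There is one attempt and no reset: what is moved stays moved. The work goes in short steps, Python scripts to look and compute and a tool call to move; the robot and the scene stay as the last step left them, time stands still between calls to the robot, and variables do not carry over. Pictures are saved under pics/ and viewed, at most 10 in all, crops included, and the job is handed in when it is done.

Besides the shell and the picture viewer there is one more tool, called after "Request:" as name(argument=value, ...), one argument or row to a line, values as JSON. jog_arm: Moves the arm, as the interface text tells. Its arguments: {"type":"object","properties":{"rows":{"type":"array"},"grip":{"type":"number"},"force":{"type":"number"}},"required":["rows"]}

```bash
mkdir -p pics; cat > h.py <<'E'
import numpy as np, cv2
from bench import r
def save(n,f):
    p,d=r.snapshot(n); cv2.imwrite(f'pics/{f}.png',p); np.save(f'pics/{f}.npy',d); return p,d
def rays(n,uv,pose=None):
    c=r.camera_params(n); K=np.array([[c['fx'],0,c['cx']],[0,c['fy'],c['cy']],[0,0,1]])
    q=cv2.undistortPoints(np.array(uv,float).reshape(-1,1,2),K,np.array(c['dist_coeffs'],float)).reshape(-1,2)
    T=np.array(c['pose']) if pose is None else pose
    return T[:3,3],np.c_[q,np.ones(len(q))],T
def onplane(n,uv,z,pose=None):
    o,d,T=rays(n,uv,pose); w=d@T[:3,:3].T; return o+w*((z-o[2])/w[:,2])[:,None]
def bydepth(n,uv,D,pose=None):
    o,d,T=rays(n,uv,pose); return o+(d*np.array([D[int(v),int(u)] for u,v in uv])[:,None])@T[:3,:3].T
def cloud(n,D,pose=None):
    uv=np.array([(u,v) for v in range(384) for u in range(512)],float)
    o,d,T=rays(n,uv,pose); return (o+(d*D.reshape(-1,1))@T[:3,:3].T).reshape(384,512,3)
def wpose():
    from scipy.spatial.transform import Rotation as R
    s=r.sense(); T=np.eye(4); T[:3,:3]=R.from_euler('xyz',s['tcp_rot'],degrees=True).as_matrix(); T[:3,3]=s['tool_pos']
    return T@np.array(r.camera_params('wrist')['tool_from_camera'])
E
python3 - <<'E'
from h import *
s=r.sense(); print(s['time'],s['tool_pos'],s['tcp_rot'],s['finger_gap'],s['ft_force'])
p,_=save('scene','s0'); q,_=save('top','t0')
for n in('scene','top'): print(np.round(r.camera_params(n)['pose'],2).tolist())
E
```

```text
0.0 [198.05192821 565.79299212 230.25470994] [-1.79895953e+02 -8.23449533e-03  1.60701988e+02] 85.19115098071964 [ 1.07795746 -0.08639558 -0.30062896]
[[0.64, 0.41, -0.65, 1124.31], [0.77, -0.37, 0.52, -417.16], [-0.02, -0.83, -0.55, 539.73], [0.0, 0.0, 0.0, 1.0]]
[[0.05, -0.98, 0.21, 304.47], [-1.0, -0.05, 0.01, 2.53], [0.01, -0.21, -0.98, 1345.2], [0.0, 0.0, 0.0, 1.0]]
```

View pics/s0.png

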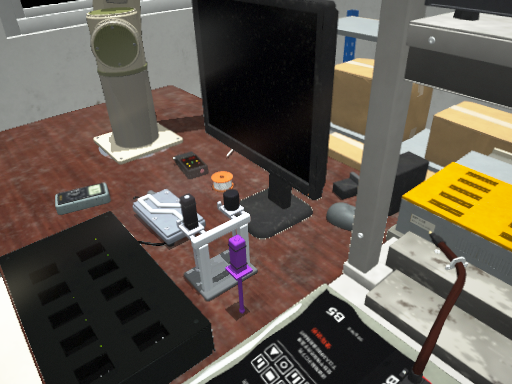

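View pics/t0.png

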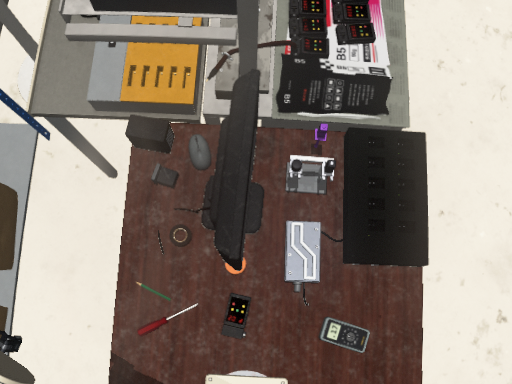

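The scene view shows, on the rack, a tall slim black handle at about (188,208) and a short fat one at (231,200). A purple lookalike hangs at (238,255). In the top view these are at (328,167), (295,160) and (321,130). The housing is at (303,250) with its gland at (297,287). The monitor at (235,170) stands between the arm's start and the work. I take (188,208) as the ball tool because its handle is long and slim, and confirm it with a crop and measurements.

```bash
python3 - <<'E'
from h import *
p=cv2.imread('pics/s0.png'); q=cv2.imread('pics/t0.png')
a=cv2.resize(p[180:325,130:270],None,fx=3.8,fy=3.8,interpolation=cv2.INTER_CUBIC)[:560]
b=cv2.resize(q[140:310,275:345],None,fx=3.3,fy=3.3,interpolation=cv2.INTER_CUBIC)[:560]
h=min(len(a),len(b)); cv2.imwrite('pics/c1.png',np.hstack([a[:h],b[:h]]))
D=np.load('pics/t0.npy'); C=cloud('top',D); np.save('pics/tc.npy',C)
Ds=np.load('pics/s0.npy'); S=cloud('scene',Ds)
def st(n,X,sl):
    X=X[sl].reshape(-1,3); print(n,np.round(np.percentile(X,[2,50,98],axis=0)).tolist())
st('mon',C,np.s_[80:260,215:255]); st('housing',C,np.s_[225:280,290:318]);
for u,v in[(240,80),(237,150),(228,250),(215,240),(303,250),(300,200),(385,200),(328,163),(295,162),(321,130),(180,235),(250,20),(350,80),(160,30)]: print(u,v,C[v,u].round())
for u,v in[(188,197),(188,215),(231,193),(231,205),(238,243),(240,305)]: print('s',u,v,S[v,u].round())
# monitor height
m=S.reshape(-1,3); m=m[(m[:,0]>300)&(m[:,0]<800)&(abs(m[:,1]-60)<150)&(m[:,2]>100)&(m[:,2]<700)]
print('mon scene',np.percentile(m,[1,50,99],axis=0).round().tolist())
m=C.reshape(-1,3); m=m[(m[:,2]>150)]
for x0 in range(200,1000,100):
    k=m[(m[:,0]>=x0)&(m[:,0]<x0+100)&(m[:,1]>-100)&(m[:,1]<250)]
    if len(k): print(x0,k.min(0).round(),k.max(0).round(),len(k))
E
```

```text
mon [[391.0, 3.0, -2.0], [565.0, 43.0, 456.0], [890.0, 126.0, 473.0]]
housing [[374.0, -173.0, 32.0], [445.0, -136.0, 39.0], [517.0, -100.0, 49.0]]
240 80 [735.  44. 457.]
237 150 [586.  41. 463.]
228 250 [395.  46. 467.]
215 240 [414.  72. 452.]
303 250 [ 450. -136.   36.]
300 200 [ 596. -126.    1.]
385 200 [ 592. -350.   76.]
328 163 [ 652. -175.  191.]
295 162 [656. -94. 171.]
321 130 [ 749. -160.  162.]
180 235 [478. 205.   1.]
250 20 [832.  29. 520.]
350 80 [ 956. -260.   41.]
160 30 [854. 221. 435.]
s 188 197 [ 656. -181.  195.]
s 188 215 [ 661. -189.  166.]
s 231 193 [ 657. -100.  167.]
s 231 205 [ 663. -106.  148.]
s 238 243 [ 766. -168.  163.]
s 240 305 [ 759. -168.   21.]
mon scene [[390.0, 6.0, 154.0], [635.0, 19.0, 329.0], [756.0, 42.0, 463.0]]
300 [304.   3. 160.] [ 400.   70. 1345.] 1181
400 [400.  20. 155.] [500.  93. 476.] 1767
500 [500.  15. 155.] [600. 146. 475.] 2013
600 [ 600. -100.  151.] [700. 113. 475.] 1697
700 [700.   6. 159.] [755.  59. 474.] 683
800 [829.  15. 264.] [897. 250. 587.] 4789
900 [902.  14. 438.] [907.  16. 447.] 4
```

View pics/c1.png

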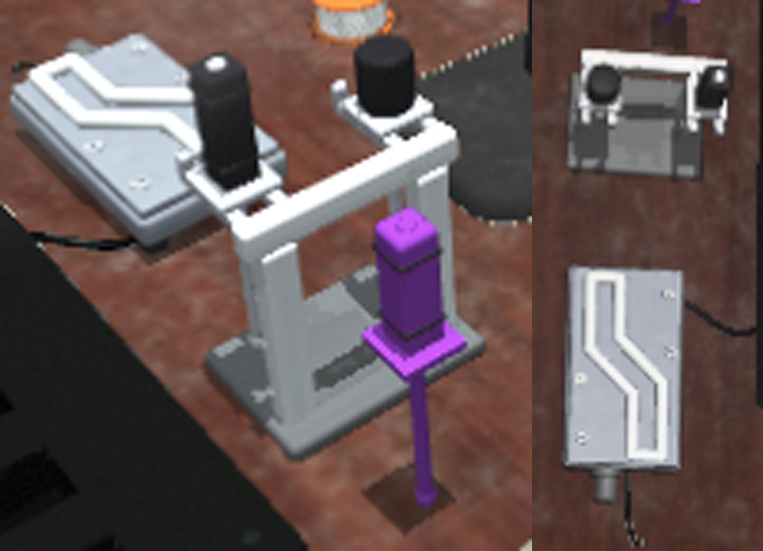

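Confirmed: the long square black handle at scene (188,208) is the ball tool, on the rack's −y hook. The short one is the blade, and the purple one behind is the decoy. The monitor top is at about 475 mm, so I retract, rise above it and swing over.

Request:
jog_arm(
  rows=[
    [[0,0,-45],[0,0,0]],
    [[0,-10,-90],[0,0,0]],
    [[0,-35,-130],[0,0,0]],
    [[0,-60,-170],[0,0,0]],
    [[0,-85,-210],[0,0,0]],
    [[0,-110,-250],[0,0,0]],
    [[0,-135,-290],[0,0,0]],
    [[0,-160,-325],[0,0,0]],
    [[0,-160,-325],[0,0,0]],
  ],
  grip=60,
)

```text
time: 1.0
tool_pos: [144.6, 413.4, 563.3]
tcp_rot: [179.4, 0.1, 160.7]
ft_force: [0.8, -0.5, 0.8]
finger_gap: 59.8
grip_force: 0.0
```

```bash
python3 - <<'E'
from h import *
s=r.sense(); print(s['time'],np.round(s['tool_pos']),np.round(s['tcp_rot'],1),np.round(s['joint_pos'],1),s['finger_gap'])
print(np.round(r.camera_params('wrist')['tool_from_camera'],3).tolist(),r.camera_params('wrist')['fx'])
# housing & rack from top: rect fit of lip / housing in cloud
C=np.load('pics/tc.npy')
m=((C[...,2]>28)&(C[...,2]<60)&(C[...,0]>340)&(C[...,0]<560)&(C[...,1]>-210)&(C[...,1]<-60))
X=C[m][:,:2].astype(np.float32); print(cv2.minAreaRect(X))
m=((C[...,2]>115)&(C[...,2]<142)&(C[...,0]>600)&(C[...,0]<720)&(C[...,1]>-230)&(C[...,1]<-50))
X=C[m][:,:2].astype(np.float32); print('rack top',cv2.minAreaRect(X),len(X))
m=((C[...,2]>182)&(C[...,2]<205)&(C[...,0]>600)&(C[...,0]<720)&(C[...,1]>-230)&(C[...,1]<-50)); print('ball',np.median(C[m],0),m.sum())
m=((C[...,2]>158)&(C[...,2]<178)&(C[...,0]>600)&(C[...,0]<720)&(C[...,1]>-130)&(C[...,1]<-50)); print('blade',np.median(C[m],0),m.sum())
E
```

```text
1.0 [145. 413. 563.] [1.794e+02 1.000e-01 1.607e+02] [ 64.  -10.6  67.9  -0.  122.1  -6.7] 59.76185342899791
[[0.001, -0.96, -0.28, 70.727], [1.0, 0.001, -0.001, -0.609], [0.001, -0.28, 0.96, -142.014], [0.0, 0.0, 0.0, 1.0]] 286.64808038129286
((436.4601745605469, -134.4326629638672), (192.30821228027344, 96.39312744140625), 0.6927773356437683)
rack top ((656.51611328125, -139.7123565673828), (116.00626373291016, 63.33685302734375), 88.39904022216797) 390
ball [ 650.33653053 -181.45890514  194.84911384] 69
blade [652.37161251 -97.27437643 167.24879983] 94
```

Request:
jog_arm(
  rows=[
    [[-46,-2,0],[0,0,0.105]],
    [[-91,-10,0],[0,0,0.209]],
    [[-135,-21,0],[0,0,0.314]],
    [[-178,-38,0],[0,0,0.419]],
    [[-219,-59,0],[0,0,0.524]],
    [[-257,-84,0],[0,0,0.628]],
    [[-293,-112,0],[0,0,0.733]],
    [[-325,-145,0],[0,0,0.838]],
    [[-354,-180,0],[0,0,0.942]],
    [[-379,-219,0],[0,0,1.047]],
  ],
)

```text
time: 2.0
tool_pos: [431.6, 81.6, 554.7]
tcp_rot: [-179.9, -0.0, 100.5]
ft_force: [0.9, 1.0, -0.0]
finger_gap: 60.1
grip_force: 0.0
```

Request:
jog_arm(
  rows=[
    [[-44,-8,0],[0,0,0.07]],
    [[-92,3,0],[0,0,0.14]],
    [[-140,19,0],[0,0,0.209]],
    [[-180,37,10],[0,0,0.209]],
    [[-219,55,30],[0,0,0.209]],
    [[-252,69,60],[0,0,0.209]],
    [[-272,79,105],[0,0,0.209]],
    [[-272,79,150],[0,0,0.209]],
    [[-272,79,195],[0,0,0.209]],
    [[-272,79,195],[0,0,0.209]],
  ],
)

```text
time: 3.0
tool_pos: [555.0, -167.8, 349.6]
tcp_rot: [-179.0, -0.4, 88.7]
ft_force: [-1.1, 0.0, -0.5]
finger_gap: 60.5
grip_force: 0.0
```

```bash
python3 - <<'E'
from h import *
s=r.sense(); print(s['time'],np.round(s['tool_pos'],1),np.round(s['tcp_rot'],1),np.round(s['joint_pos'],1))
T=wpose(); p,D=save('wrist','w0'); np.save('pics/w0T.npy',T)
cv2.imwrite('pics/w0b.png',cv2.resize(p,(800,600),interpolation=cv2.INTER_CUBIC))
C=cloud('wrist',D,T); np.save('pics/w0C.npy',C)
m=((C[...,2]>182)&(C[...,2]<205)&(C[...,0]>600)&(C[...,0]<720)&(C[...,1]>-230)&(C[...,1]<-50)); print('ball',np.median(C[m],0),cv2.minAreaRect(C[m][:,:2].astype(np.float32)),np.argwhere(m).mean(0))
m=((C[...,2]>158)&(C[...,2]<178)&(C[...,0]>600)&(C[...,0]<720)&(C[...,1]>-130)&(C[...,1]<-50)); print('blade',np.median(C[m],0))
m=((C[...,2]>28)&(C[...,2]<60)&(C[...,0]>300)&(C[...,0]<560)&(C[...,1]>-210)&(C[...,1]<-60)); print('h',cv2.minAreaRect(C[m][:,:2].astype(np.float32)))
E
```

```text
3.0 [ 555.  -167.8  349.6] [-179.    -0.4   88.7] [-21.9   4.4  76.3   0.  100.3 -20.6]
ball [ 648.68663232 -180.20916147  193.90347092] ((650.5027465820312, -181.88880920410156), (20.185222625732422, 20.510683059692383), 88.82708740234375) [186.37745098 345.16911765]
blade [651.06416042 -98.12960323 165.90625386]
h ((436.21533203125, -134.89427185058594), (191.30653381347656, 94.34539794921875), 0.6682627201080322)
```

View pics/w0b.png

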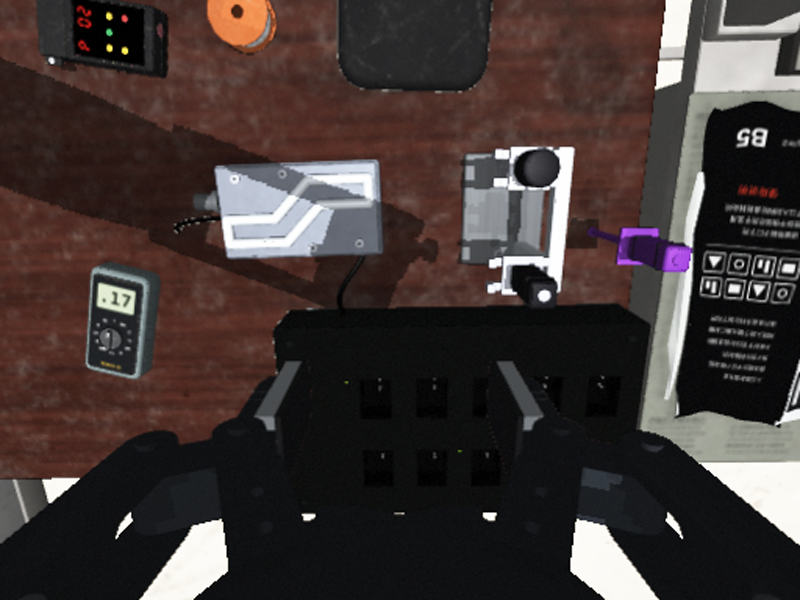

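The wrist view shows the housing at about (300,210) of the 800-px picture, with its groove from (230,232) by the gland to (370,185). The ball-tool handle top is at (540,290) and the blade's at (537,167). I take one closer look at the groove.

Request:
jog_arm(
  rows=[
    [[6,-28,29],[0,0,0]],
    [[12,-56,58],[0,0,0]],
    [[18,-84,87],[0,0,0]],
    [[25,-110,115],[0,0,0]],
    [[25,-110,115],[0,0,0]],
    [[25,-110,115],[0,0,0]],
  ],
)

```text
time: 3.65
tool_pos: [451.0, -142.3, 249.9]
tcp_rot: [179.7, 0.1, 88.7]
ft_force: [1.0, -0.7, 1.1]
finger_gap: 60.3
grip_force: 0.0
```

```bash
python3 - <<'E'
from h import *
s=r.sense(); print(s['time'],np.round(s['tool_pos'],1),np.round(s['tcp_rot'],1))
T=wpose(); p,D=save('wrist','w1'); np.save('pics/w1T.npy',T)
C=cloud('wrist',D,T); np.save('pics/w1C.npy',C)
m=((C[...,2]>22)&(C[...,2]<60)&(C[...,0]>300)&(C[...,0]<560)&(C[...,1]>-210)&(C[...,1]<-60))
print('h',cv2.minAreaRect(C[m][:,:2].astype(np.float32)))
X=C[m]; print('z hist',np.histogram(X[:,2],bins=np.arange(24,56,2)))
v,u=np.where(m); x0,x1,y0,y1=u.min(),u.max(),v.min(),v.max(); print(x0,x1,y0,y1)
# height map over world grid, 1 mm
c=p[y0:y1,x0:x1]; Z=np.clip((C[y0:y1,x0:x1,2]-28)*10,0,255).astype(np.uint8)
cv2.imwrite('pics/w1c.png',cv2.resize(np.vstack([c,cv2.cvtColor(Z,cv2.COLOR_GRAY2BGR)]),None,fx=3,fy=3,interpolation=cv2.INTER_NEAREST))
E
```

```text
3.65 [ 451.  -142.3  249.9] [1.797e+02 1.000e-01 8.870e+01]
h ((435.8556823730469, -135.21646118164062), (189.91827392578125, 96.55847930908203), 0.9301992058753967)
z hist (array([  78,  278,  362,   79,  343, 4856, 1298,  127,  365, 1155,  764,
         10,    0,    0,    0]), array([24, 26, 28, 30, 32, 34, 36, 38, 40, 42, 44, 46, 48, 50, 52, 54]))
167 317 117 195
```

View pics/w1c.png

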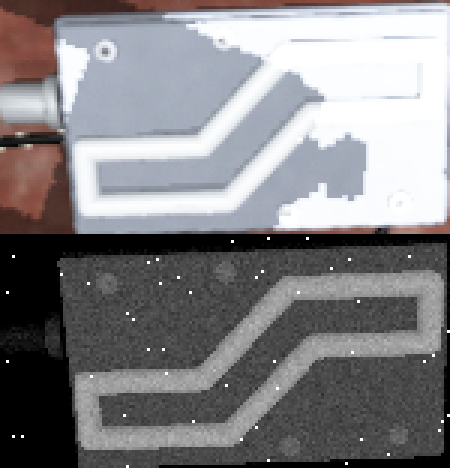

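```bash
python3 - <<'E'
from h import *
T=np.load('pics/w1T.npy'); C=np.load('pics/w1C.npy')
Z=cv2.medianBlur(C[...,2].astype(np.float32),3)
m=((Z>39.8)&(Z<52)&(C[...,0]>350)&(C[...,0]<545)&(C[...,1]>-195)&(C[...,1]<-80)).astype(np.uint8)
n,l,s,_=cv2.connectedComponentsWithStats(m); m=(l==1+s[1:,4].argmax()).astype(np.uint8)
cs,h=cv2.findContours(cv2.resize(m*255,None,fx=4,fy=4,interpolation=cv2.INTER_LINEAR)//128*255,cv2.RETR_CCOMP,cv2.CHAIN_APPROX_NONE)
cs=sorted(cs,key=len)[-2:]
for c in cs:
    uv=(c.reshape(-1,2)+.5)/4-.5
    W=onplane('wrist',uv,44,T)[:,:2].astype(np.float32)
    A=cv2.approxPolyDP(W.reshape(-1,1,2),3.5,True).reshape(-1,2)
    idx=[int(np.argmin(np.abs(W-a).sum(1))) for a in A]
    # refine: fit lines to sides, intersect
    L=[]
    for i in range(len(A)):
        a,b=idx[i],idx[(i+1)%len(A)]; k=np.arange(a,b if b>a else b+len(W)); q=len(k)//6
        vx,vy,x,y=cv2.fitLine(W[k[q:len(k)-q]%len(W)],cv2.DIST_HUBER,0,.01,.01).ravel(); L.append((vx,vy,x,y))
    P=[]
    for i in range(len(A)):
        a,b=L[i-1],L[i]; M=np.array([[a[0],-b[0]],[a[1],-b[1]]]); t=np.linalg.solve(M,[b[2]-a[2],b[3]-a[3]]); P.append((a[2]+t[0]*a[0],a[3]+t[0]*a[1]))
    print(len(c),'approx',A.round(1).tolist(),'\n ref',np.round(P,1).tolist(),'\n ang',[round(float(np.degrees(np.arctan2(k[1],k[0]))),1) for k in L])
E
```

```text
994 approx [[514.7999877929688, -111.69999694824219], [513.2999877929688, -122.19999694824219], [469.29998779296875, -123.5999984741211], [434.29998779296875, -159.1999969482422], [383.5, -157.39999389648438], [384.8999938964844, -146.3000030517578], [428.6000061035156, -144.6999969482422], [464.6000061035156, -108.80000305175781]] 
 ref [[513.5, -108.0], [513.9000244140625, -123.4000015258789], [470.79998779296875, -122.4000015258789], [433.70001220703125, -160.1999969482422], [384.29998779296875, -159.39999389648438], [382.1000061035156, -144.89999389648438], [428.0, -146.0], [463.29998779296875, -109.4000015258789]] 
 ang [-88.4, -1.2, 45.5, -0.9, -81.4, -1.3, 45.9, 1.6]
1240 approx [[523.7999877929688, -102.4000015258789], [519.7000122070312, -98.5], [459.8999938964844, -99.5999984741211], [424.0, -136.1999969482422], [377.0, -136.39999389648438], [374.20001220703125, -167.60000610351562], [437.70001220703125, -169.3000030517578], [475.29998779296875, -132.0], [522.0999755859375, -131.8000030517578]] 
 ref [[524.4000244140625, -103.30000305175781], [520.7000122070312, -99.69999694824219], [461.29998779296875, -98.4000015258789], [424.6000061035156, -135.39999389648438], [373.6000061035156, -136.89999389648438], [373.6000061035156, -169.89999389648438], [438.20001220703125, -168.60000610351562], [475.3999938964844, -132.0], [523.0999755859375, -133.10000610351562]] 
 ang [-44.5, -1.2, 45.2, 1.7, 90.0, 1.1, 44.5, -1.2, 87.4]
```

Request:
jog_arm(
  rows=[
    [[-7,45,0],[0,0,0]],
    [[-14,90,0],[0,0,0]],
    [[-21,135,0],[0,0,0]],
    [[-30,175,10],[0,0,0]],
    [[-35.7,201.4,26],[0,0,0.002]],
    [[-35.7,201.4,26],[0,0,0.002]],
    [[-35.7,201.4,26],[0,0,0.002]],
    [[-35.7,201.4,26],[0,0,0.002]],
  ],
)

```text
time: 4.5
tool_pos: [651.2, -182.4, 223.2]
tcp_rot: [179.8, 0.1, 88.6]
ft_force: [-0.6, 0.1, 0.4]
finger_gap: 60.0
grip_force: 0.0
```

```bash
python3 - <<'E'
from h import *
for i in range(3):
    s=r.sense(); print(s['time'],np.round(s['tool_pos'],2),np.round(s['tcp_rot'],2),np.round(s['joint_pos'],2)); T=wpose()
    p,D=r.snapshot('wrist')
cv2.imwrite('pics/w2.png',p)
C=cloud('wrist',D,T)
m=((C[...,2]>185)&(C[...,2]<203)&(C[...,0]>620)&(C[...,0]<690)&(C[...,1]>-210)&(C[...,1]<-130)); print(m.sum(),np.median(C[m],0),cv2.minAreaRect(C[m][:,:2].astype(np.float32)))
m=((C[...,2]>160)&(C[...,2]<172)&(C[...,0]>600)&(C[...,0]<720)&(C[...,1]>-130)&(C[...,1]<-50)); print('blade',np.median(C[m],0))
E
```

```text
4.5 [ 651.24 -182.37  223.24] [1.7978e+02 8.0000e-02 8.8630e+01] [-19.98  19.24  72.51  -0.    88.01 -18.61]
4.55 [ 650.94 -182.27  223.3 ] [1.7978e+02 8.0000e-02 8.8630e+01] [-19.99  19.19  72.58  -0.    88.   -18.61]
4.6 [ 650.66 -182.17  223.11] [1.7979e+02 7.0000e-02 8.8620e+01] [-19.99  19.16  72.63  -0.    87.99 -18.61]
953 [ 651.69133955 -179.95586366  194.02179527] ((651.5999145507812, -182.0003204345703), (20.356416702270508, 19.624176025390625), 88.13774108886719)
blade [653.10631337 -98.3392796  165.97399842]
```

View pics/w2.png

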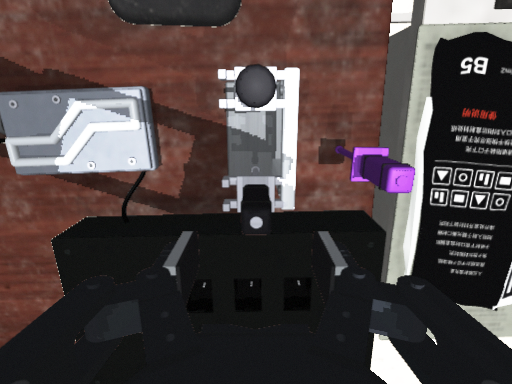

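The wrist picture shows the handle top at (256,222), centred between the fingers (pads at 187 and 335). Measured handle centre (651.6, -182.0), top 194, as expected. I go down and grip.

Request:
jog_arm(
  rows=[
    [[0,1,25],[0,0,0]],
    [[0,1,50],[0,0,0]],
    [[0,1,76],[0,0,0]],
    [[0,1,76],[0,0,0]],
    [[0,1,76],[0,0,0]],
  ],
)

```text
time: 5.15
tool_pos: [650.8, -181.9, 145.2]
tcp_rot: [180.0, 0.0, 88.6]
ft_force: [0.9, 0.2, 0.4]
finger_gap: 60.1
grip_force: 0.0
```

Request:
jog_arm(
  rows=[
    [[0,0,0],[0,0,0]],
    [[0,0,0],[0,0,0]],
    [[0,0,0],[0,0,0]],
    [[0,0,0],[0,0,0]],
    [[0,0,0],[0,0,0]],
    [[0,0,0],[0,0,0]],
  ],
  grip=10,
  force=60,
)

```text
time: 5.75
tool_pos: [652.0, -182.3, 146.4]
tcp_rot: [179.8, 0.1, 88.6]
ft_force: [-0.2, 0.2, 6.6]
finger_gap: 19.1
grip_force: 59.4
```

Request:
jog_arm(
  rows=[
    [[0,0,-20],[0,0,0]],
    [[0,0,-45],[0,0,0]],
    [[0,0,-45],[0,0,0]],
    [[0,-30,-45],[0,0,0]],
    [[0,-65,-45],[0,0,0]],
    [[0,-100,-45],[0,0,0]],
    [[6,-140,-45],[0,0,0]],
    [[12,-180,-45],[0,0,0]],
    [[18,-220,-45],[0,0,0]],
    [[23,-259,-45],[0,0,0]],
  ],
)

```text
time: 6.75
tool_pos: [390.9, -152.2, 188.3]
tcp_rot: [-180.0, -0.0, 88.6]
ft_force: [0.3, -0.7, 0.6]
finger_gap: 19.6
grip_force: 59.2
```

Request:
jog_arm(
  rows=[
    [[0,0,0],[0,0,0]],
    [[0,0,0],[0,0,0]],
    [[0,0,0],[0,0,0]],
    [[0,0,0],[0,0,0]],
  ],
)

```text
time: 7.15
tool_pos: [393.5, -153.0, 189.4]
tcp_rot: [180.0, 0.0, 88.6]
ft_force: [-0.5, -0.4, -1.1]
finger_gap: 19.1
grip_force: 59.2
```

```bash
python3 - <<'E'
from h import *
s=r.sense(); print(s['time'],np.round(s['tool_pos'],2),np.round(s['tcp_rot'],2),s['finger_gap'],s['ft_force'])
T=wpose(); p,D=save('wrist','w3'); q,_=save('scene','s3')
C=cloud('wrist',D,T)
a=p[60:384,100:420]
b=cv2.resize(q[150:270,90:230],None,fx=3,fy=3,interpolation=cv2.INTER_CUBIC)[:324]
cv2.imwrite('pics/c3.png',np.hstack([a,b]))
E
```

```text
7.15 [ 393.54 -152.99  189.4 ] [179.99   0.    88.64] 19.12431329996878 [-0.50521382 -0.37790093 -1.10096606]
```

View pics/c3.png

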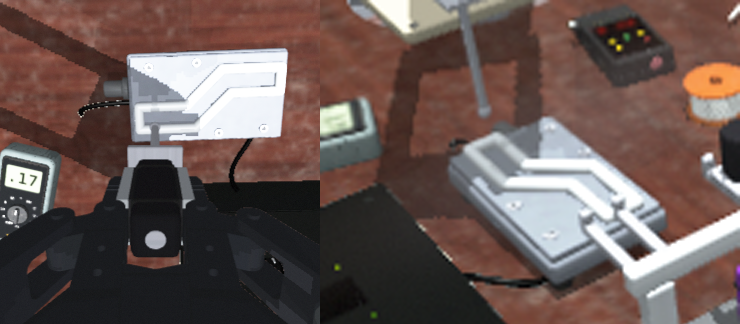

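The wrist view shows the tool upright in the fingers, with its shaft just in front of the groove's start end. The scene crop shows the ball at about (145,187) in full-picture pixels. I check the ball's place by two rays.

```bash
python3 - <<'E'
from h import *
q=cv2.imread('pics/s3.png'); Ds=np.load('pics/s3.npy'); S=cloud('scene',Ds)
m=(np.abs(S[...,0]-393)<30)&(np.abs(S[...,1]+153)<30)&(S[...,2]>62)&(S[...,2]<140)
v,u=np.where(m); print(m.sum(),u.min(),u.max(),v.min(),v.max())
for row in range(v.min(),v.max()+1,2): print(row,u[v==row],S[m&(np.arange(384)[:,None]==row)].mean(0).round(1))
E
python3 - <<'E'
from h import *
s=r.sense(); print(s['tool_pos'])
D=np.load('pics/w3.npy'); C=cloud('wrist',D,wpose())
m=(np.abs(C[...,0]-393)<25)&(np.abs(C[...,1]+153)<25)&(C[...,2]>60)&(C[...,2]<135)
v,u=np.where(m)
for row in range(v.min(),v.max()+1,5):
  if (v==row).any(): print(row,u[v==row].min(),u[v==row].max(),C[m&(np.arange(384)[:,None]==row)].mean(0).round(1))
E
```

```text
88 138 147 163 188
163 [141] [ 395.3 -149.6  137.8]
165 [139 140 141] [ 396.2 -153.1  134.5]
167 [139 140 141] [ 396.5 -154.1  130. ]
169 [140 141 142] [ 395.2 -152.4  123.8]
171 [140 141 142 143] [ 395.4 -152.3  118.8]
173 [141 142 143] [ 396.6 -152.6  114.4]
175 [141 142 143] [ 396.1 -153.4  109.4]
177 [141 142 143 144] [ 395.3 -152.9  103.7]
179 [142 143 144] [ 396.3 -153.2   99.1]
181 [142 143 144 145] [ 395.9 -152.9   93.6]
183 [143 144 145] [ 395.1 -152.4   87.9]
185 [143 144 145 146] [ 395.2 -152.3   82.6]
187 [143 144 145 146] [ 395.8 -153.5   78.1]
[ 393.30999632 -152.84762285  189.20284292]
182 253 257 [ 393.5 -148.1   78.2]
187 250 260 [ 393.4 -150.7   85.9]
192 251 259 [ 393.4 -150.3  102.9]
197 251 259 [ 393.5 -150.1  117.1]
202 251 259 [ 393.5 -150.   129.8]
```

Two views agree: the ball is vertical under the grip at (393.4, -152.8). Descending at seam_0.

Request:
jog_arm(
  rows=[
    [[0,0,8],[0,0,0]],
    [[0,0,16],[0,0,0]],
    [[0,0,22],[0,0,0]],
    [[0,0,26],[0,0,0]],
    [[0,0,28],[0,0,0]],
    [[0,0,30],[0,0,0]],
    [[0,0,31],[0,0,0]],
    [[0,0,32],[0,0,0]],
    [[0,0,33],[0,0,0]],
    [[0,0,34],[0,0,0]],
  ],
)

```text
time: 8.25
tool_pos: [392.8, -152.8, 155.4]
tcp_rot: [180.0, 0.0, 88.6]
ft_force: [0.8, 0.9, -1.0]
finger_gap: 18.9
grip_force: 59.2
```

Request:
jog_arm(
  rows=[
    [[0,0,0],[0,0,0]],
    [[0,0,0],[0,0,0]],
    [[0,0,0],[0,0,0]],
    [[0,0,0],[0,0,0]],
  ],
)

```text
time: 8.65
tool_pos: [392.7, -152.8, 155.4]
tcp_rot: [180.0, 0.0, 88.6]
ft_force: [0.1, 0.3, -0.8]
finger_gap: 19.2
grip_force: 59.2
```

Request:
jog_arm(
  rows=[
    [[0,0,0.5],[0,0,0]],
    [[0,0,1],[0,0,0]],
    [[0,0,1.5],[0,0,0]],
    [[0,0,2],[0,0,0]],
    [[0,0,2],[0,0,0]],
    [[0,0,2],[0,0,0]],
  ],
)

```text
time: 9.25
tool_pos: [392.7, -152.7, 153.3]
tcp_rot: [-180.0, -0.0, 88.6]
ft_force: [-0.8, -0.3, -0.5]
finger_gap: 19.2
grip_force: 59.2
```

Request:
jog_arm(
  rows=[
    [[0.1,2,0],[0,0,0]],
    [[0.1,4,0],[0,0,0]],
    [[0.2,6,0],[0,0,0]],
    [[0.2,8,0],[0,0,0]],
    [[0.3,10,0],[0,0,0]],
    [[0.3,12,0],[0,0,0]],
    [[0.4,14,0],[0,0,0]],
    [[0.4,16,0],[0,0,0]],
    [[0.5,18,0],[0,0,0]],
    [[0.5,20,0],[0,0,0]],
  ],
)

```text
time: 10.25
tool_pos: [412.8, -152.7, 153.3]
tcp_rot: [-180.0, -0.0, 88.6]
ft_force: [0.3, 0.3, -0.5]
finger_gap: 19.2
grip_force: 59.2
```

Request:
jog_arm(
  rows=[
    [[0.1,2,0],[0,0,0]],
    [[0.1,4,0],[0,0,0]],
    [[0.2,6,0],[0,0,0]],
    [[0.2,8,0],[0,0,0]],
    [[0.3,10,0],[0,0,0]],
    [[0.3,12,0],[0,0,0]],
    [[0.4,14,0],[0,0,0]],
    [[0.4,16,0],[0,0,0]],
    [[0.5,18,0],[0,0,0]],
    [[0.5,18.4,0],[0,0,0]],
  ],
)

```text
time: 11.25
tool_pos: [431.3, -152.6, 153.3]
tcp_rot: [180.0, -0.0, 88.6]
ft_force: [-0.1, -0.1, -0.5]
finger_gap: 19.8
grip_force: 59.2
```

Request:
jog_arm(
  rows=[
    [[0,0,0],[0,0,0]],
    [[0,0,0],[0,0,0]],
  ],
)

```text
time: 11.45
tool_pos: [431.0, -152.7, 153.3]
tcp_rot: [-180.0, 0.0, 88.6]
ft_force: [-0.2, -0.0, -2.4]
finger_gap: 19.2
grip_force: 59.2
```

Request:
jog_arm(
  rows=[
    [[1.7,1.6,0],[0,0,0]],
    [[3.4,3.2,0],[0,0,0]],
    [[5.1,4.8,0],[0,0,0]],
    [[6.8,6.4,0],[0,0,0]],
    [[8.5,8,0],[0,0,0]],
    [[10.2,9.6,0],[0,0,0]],
    [[11.9,11.2,0],[0,0,0]],
    [[13.6,12.8,0],[0,0,0]],
    [[15.3,14.4,0],[0,0,0]],
    [[17,16,0],[0,0,0]],
  ],
)

```text
time: 12.45
tool_pos: [447.6, -135.9, 153.3]
tcp_rot: [180.0, 0.0, 88.6]
ft_force: [-1.4, -0.2, -0.6]
finger_gap: 19.0
grip_force: 59.2
```

Request:
jog_arm(
  rows=[
    [[1.7,1.6,0],[0,0,0]],
    [[3.4,3.2,0],[0,0,0]],
    [[5.1,4.8,0],[0,0,0]],
    [[6.8,6.4,0],[0,0,0]],
    [[8.5,8,0],[0,0,0]],
    [[10.2,9.6,0],[0,0,0]],
    [[11.9,11.2,0],[0,0,0]],
    [[13.6,12.8,0],[0,0,0]],
    [[15.3,14.4,0],[0,0,0]],
    [[17,16,0],[0,0,0]],
  ],
)

```text
time: 13.45
tool_pos: [464.0, -119.3, 153.3]
tcp_rot: [-180.0, 0.0, 88.6]
ft_force: [-0.8, -0.6, -0.6]
finger_gap: 19.6
grip_force: 59.2
```

Request:
jog_arm(
  rows=[
    [[1.7,1.6,0],[0,0,0]],
    [[3.3,3.1,0],[0,0,0]],
    [[3.3,3.1,0],[0,0,0]],
    [[3.3,3.1,0],[0,0,0]],
  ],
)

```text
time: 13.85
tool_pos: [467.1, -116.2, 153.3]
tcp_rot: [-180.0, 0.0, 88.6]
ft_force: [0.2, -0.0, -1.4]
finger_gap: 19.5
grip_force: 59.2
```

Request:
jog_arm(
  rows=[
    [[0.1,2,0],[0,0,0]],
    [[0.1,4,0],[0,0,0]],
    [[0.2,6,0],[0,0,0]],
    [[0.2,8,0],[0,0,0]],
    [[0.3,10,0],[0,0,0]],
    [[0.3,12,0],[0,0,0]],
    [[0.4,14,0],[0,0,0]],
    [[0.4,16,0],[0,0,0]],
    [[0.5,18,0],[0,0,0]],
    [[0.5,20,0],[0,0,0]],
  ],
)

```text
time: 14.85
tool_pos: [487.2, -116.2, 153.3]
tcp_rot: [-180.0, 0.0, 88.6]
ft_force: [-0.8, -0.2, -1.1]
finger_gap: 19.3
grip_force: 59.2
```

Request:
jog_arm(
  rows=[
    [[0.1,2,0],[0,0,0]],
    [[0.1,4,0],[0,0,0]],
    [[0.2,6,0],[0,0,0]],
    [[0.2,8,0],[0,0,0]],
    [[0.3,10,0],[0,0,0]],
    [[0.3,12,0],[0,0,0]],
    [[0.4,14,0],[0,0,0]],
    [[0.4,16,0],[0,0,0]],
    [[0.5,17.5,0],[0,0,0]],
    [[0.5,17.5,0],[0,0,0]],
  ],
)

```text
time: 15.85
tool_pos: [504.7, -116.1, 153.3]
tcp_rot: [-180.0, 0.0, 88.6]
ft_force: [-0.1, 0.1, -0.9]
finger_gap: 19.7
grip_force: 59.2
```

Request:
jog_arm(
  rows=[
    [[0,0,0],[0,0,0]],
    [[0,0,0],[0,0,0]],
    [[0,0,0],[0,0,0]],
    [[0,0,0],[0,0,0]],
  ],
)

```text
time: 16.25
tool_pos: [504.5, -116.1, 153.3]
tcp_rot: [180.0, 0.0, 88.6]
ft_force: [0.5, -0.6, -1.6]
finger_gap: 19.5
grip_force: 59.2
```

```bash
python3 - <<'E'
from h import *
s=r.sense(); print(s['time'],np.round(s['tool_pos'],2))
T=wpose(); p,D=save('wrist','w4'); q,_=save('scene','s4')
a=cv2.resize(p[60:200,190:400],None,fx=2,fy=2,interpolation=cv2.INTER_CUBIC)
b=cv2.resize(q[175:268,120:215],None,fx=3,fy=3,interpolation=cv2.INTER_CUBIC)
h=min(len(a),len(b)); cv2.imwrite('pics/c4.png',np.hstack([a[:h],b[:h]]))
E
```

```text
16.25 [ 504.55 -116.13  153.31]
```

View pics/c4.png

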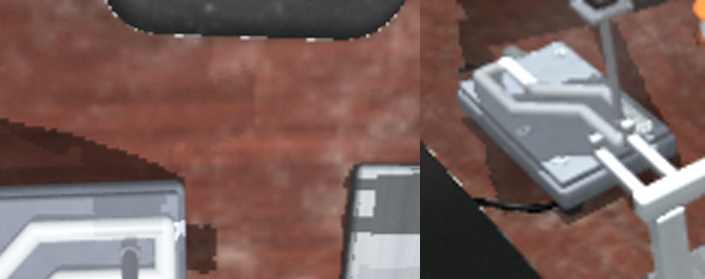

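The wrist crop shows the shaft at (130,260), inside the closed end of the groove, and the scene crop shows the same. I lift the tool and take it back to the hooks.

Request:
jog_arm(
  rows=[
    [[0,0,-5],[0,0,0]],
    [[0,0,-15],[0,0,0]],
    [[0,0,-30],[0,0,0]],
    [[-10,5,-39],[0,0,0]],
    [[-35,20,-39],[0,0,0]],
    [[-60,40,-39],[0,0,0]],
    [[-62.6,50,-39],[0,0,0]],
    [[-62.6,60,-39],[0,0,0]],
    [[-62.6,60,-39],[0,0,0]],
    [[-62.6,60,-39],[0,0,0]],
  ],
)

```text
time: 17.35
tool_pos: [563.0, -179.4, 192.2]
tcp_rot: [-180.0, -0.0, 88.7]
ft_force: [-1.0, -0.3, -1.9]
finger_gap: 20.0
grip_force: 59.3
```

Request:
jog_arm(
  rows=[
    [[0,15,0],[0,0,0]],
    [[0,30,0],[0,0,0]],
    [[0,45,0],[0,0,0]],
    [[0,60,0],[0,0,0]],
    [[0,75,0],[0,0,0]],
    [[0,85,0],[0,0,0]],
    [[0,89,0],[0,0,0]],
    [[0,89,0],[0,0,0]],
    [[0,89,0],[0,0,0]],
    [[0,89,0],[0,0,0]],
  ],
)

```text
time: 18.35
tool_pos: [651.6, -182.2, 192.4]
tcp_rot: [-180.0, 0.0, 88.6]
ft_force: [-0.7, 0.1, -1.3]
finger_gap: 19.3
grip_force: 59.4
```

Request:
jog_arm(
  rows=[
    [[0,0.3,10],[0,0,0]],
    [[0,0.3,20],[0,0,0]],
    [[0,0.3,30],[0,0,0]],
    [[0,0.3,37],[0,0,0]],
    [[0,0.3,41],[0,0,0]],
    [[0,0.3,43],[0,0,0]],
    [[0,0.3,44.5],[0,0,0]],
    [[0,0.3,45.5],[0,0,0]],
    [[0,0.3,45.5],[0,0,0]],
    [[0,0.3,45.5],[0,0,0]],
  ],
)

```text
time: 19.35
tool_pos: [652.5, -182.4, 147.2]
tcp_rot: [180.0, 0.0, 88.6]
ft_force: [-0.2, 0.2, -0.3]
finger_gap: 19.3
grip_force: 59.4
```

Request:
jog_arm(
  rows=[
    [[0,0,0.4],[0,0,0]],
    [[0,0,0.8],[0,0,0]],
    [[0,0,0.8],[0,0,0]],
    [[0,0,0.8],[0,0,0]],
  ],
)

```text
time: 19.75
tool_pos: [652.5, -182.4, 146.4]
tcp_rot: [180.0, 0.0, 88.6]
ft_force: [-0.4, -0.2, 2.3]
finger_gap: 19.3
grip_force: 59.7
```

Request:
jog_arm(
  rows=[
    [[0,0,0],[0,0,0]],
    [[0,0,0],[0,0,0]],
    [[0,0,0],[0,0,0]],
    [[0,0,0],[0,0,0]],
    [[0,0,0],[0,0,0]],
    [[0,0,0],[0,0,0]],
    [[0,0,0],[0,0,0]],
    [[0,0,0],[0,0,0]],
  ],
  grip=60,
)

```text
time: 20.55
tool_pos: [652.4, -182.3, 146.0]
tcp_rot: [180.0, -0.0, 88.6]
ft_force: [0.7, 0.1, 0.1]
finger_gap: 60.0
grip_force: 0.0
```

Request:
jog_arm(
  rows=[
    [[0,0,-20],[0,0,0]],
    [[0,0,-50],[0,0,0]],
    [[0,0,-90],[0,0,0]],
    [[0,0,-130],[0,0,0]],
    [[0,0,-130],[0,0,0]],
    [[0,0,-130],[0,0,0]],
    [[0,0,-130],[0,0,0]],
  ],
)

```text
time: 21.25
tool_pos: [651.8, -182.1, 274.4]
tcp_rot: [-179.9, -0.0, 88.6]
ft_force: [-0.3, -0.2, -1.0]
finger_gap: 59.7
grip_force: 0.0
```

```bash
python3 - <<'E'
from h import *
s=r.sense(); print(s['time'],np.round(s['tool_pos'],2),s['finger_gap'])
T=wpose(); p,D=save('wrist','w5'); q,_=save('scene','s5')
C=cloud('wrist',D,T)
m=((C[...,2]>182)&(C[...,2]<205)&(C[...,0]>620)&(C[...,0]<690)&(C[...,1]>-210)&(C[...,1]<-130)); print(m.sum(),np.median(C[m],0),cv2.minAreaRect(C[m][:,:2].astype(np.float32)))
m=((C[...,2]>158)&(C[...,2]<178)&(C[...,0]>600)&(C[...,0]<720)&(C[...,1]>-130)&(C[...,1]<-50)); print('blade',np.median(C[m],0))
cv2.imwrite('pics/c5.png',cv2.resize(q[175:325,130:270],None,fx=3.8,fy=3.8,interpolation=cv2.INTER_CUBIC))
E
```

```text
21.25 [ 651.82 -182.08  274.44] 59.69736564992021
636 [ 652.82378937 -179.96779554  193.93786263] ((652.9421997070312, -182.320556640625), (20.96536636352539, 19.356081008911133), 88.3624496459961)
blade [653.09661879 -98.32988014 165.98265272]
```

View pics/c5.png

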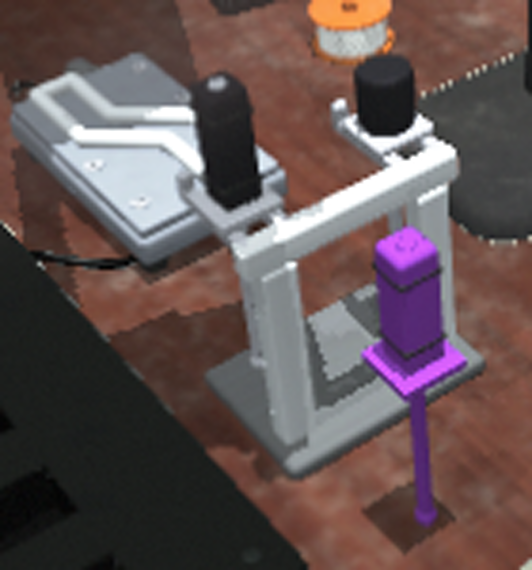

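The crop shows the ball tool upright on its hooks, with the handle at about (225,140). It is within about 1.5 mm of its start, and the blade tool is unmoved.

```bash
python3 -c "
from bench import r
print(r.hand_in())"
```

```text
the job is handed in; nothing more can be done
None
```

I ran the ball through the whole groove from the gland end in one pass at about 2.3 cm/s or less, about 1 mm off the floor with no contact force felt, then hung the tool back on its own hooks (within about 1.5 mm) and handed in at about 21 s; the verdict was not shown.

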